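# Find the slack valve-holder mount and fold its tag down

## Robot

A 6-joint arm with a two-finger parallel gripper is mounted at the origin on the work surface. World frame = base frame: x ahead of the robot, y to its left, z up, the work surface at z = 0. Lengths are in m, angles in degrees, forces in N, time in s.
With the tool pointing down it reaches from about 0.325 to 0.775 m from the base axis. Payload 5.5 kg.
Tool frame: the origin (TCP) lies at the centre of the arm's flange, where the gripper is bolted on; the fingertips stand 182 mm ahead of it and the grasp point (between the pads) lies 163 mm ahead of it; z points along the fingers, y is the direction in which the jaws open and shut (so a half turn about z gives the same grasp; the last joint's range is limited). The gripper opens to 88 mm and grips with 3 to 60 N. Pads are 20 mm wide; open, the fingers measure 115 mm over their backs; the gripper's body (75 mm by 178 mm) begins 61 mm behind the grasp point.
Start: joints at [61.553, 5.22, 70.514, -0, 104.267, -3.249], TCP at [0.255, 0.543, 0.405] pointing down, gripper open.
Joint ranges: [-164.24, 164.24], [-49.07, 125.15], [9.68, 141.18], [-86.29, 266.29], [3.28, 154.24], [-151.56, 151.56]. Speed limits (degrees/s): [147.25, 147.25, 172.46, 180, 180, 180].

## Interface

Orientations are given as [roll, pitch, yaw] about the fixed x, y, z axes, in that order (R = Rz(yaw) Ry(pitch) Rx(roll)).
In Python, from station import r gives the robot as it stands. The module is installed in compiled form; this text tells all that it offers. Calls block until the motion is done:
- r.reach(position, orientation): joint-space move of the TCP to a pose.
- r.servo_line(position, rotation=None, speed=0.15): straight line of the TCP; rotation=None keeps the orientation; speed is the mean speed in m/s.
- r.move_joints(angles): joint-space move.
- r.let_go() and r.grab(squeeze=None): open the fingers fully, or close them until they stop; squeeze is the grip in N (None keeps the last).
- r.wait(seconds).
- r.inverse_kinematics(position, orientation): joint angles nearest the present ones, or None.
- r.sense(): the state.
- r.snapshot(name): name is "scene" or "top"; returns a dict with "frame" (384x512x3 uint8, red, green, blue), "fx", "fy", "cx", "cy" (pixels), "R" (3x3) and "t" (3): a world point X has camera coordinates R X + t. Camera axes: x right, y down, z forward; pixel columns grow to the right and rows downward; lengths in m; the calibration is good to about 2 mm. A picture is of the moment at which its call begins. There is no depth.
A pose or a line that the arm cannot do raises r.IKError and nothing moves.
- r.hand_in(): hands the job in, once; it reports no verdict.
The state is a dict: "clock": time; "joints": joint angles; "joint_vel": joint speeds; "joint_torque": joint torques, N m; "tcp_pos": TCP position; "orientation": TCP orientation; "contact_force": force on the tool from outside, world axes, zero at the start; "torque": the same for the moment, N m; "opening": finger opening in m.
Only numpy, scipy, OpenCV 4.12 (cv2) and the standard library are available. Lean on these libraries where they do the work, as an engineer would, in place of code of your own. Each camera call takes 0.05 s, during which the arm holds its last target.

## Task

One of the three sprung valve-holder mounts on the test chassis has gone slack and is to be marked for replacement. Starting at the mount nearest the brass crank and working along the row, press each black pad down at least 5 mm with a fingertip to feel its spring, then push the hinged tag of the softest mount down flat. Only press and push: pick nothing up, leave the other two tags up, and do not disturb the crank or the loose parts on the bench.

Things in the scene. Friction and masses are not known exactly. Their poses are not given: they have to be found in the camera images.
- chassis: Aluminium test chassis, box 180 (x) x 420 (y) x 70 mm high, fixed. Origin under its centre, z up. Its +y end carries the drum dial (152 mm above the bench, the tallest part) and, past that end, the crank. Three mounts stand on its top in a row, pad centres at x = -40, y = +30 (nearest the crank), -50, -130 mm. Which mount stands at which place differs from run to run.
- mount_p: Valve-holder spring mount P: steel plate 118 (x) x 60 (y) x 3 mm fixed on the chassis top, with a pad on a coil spring and a hinged tag beyond it. Origin under the plate, below the pad's centre, 70 mm above the bench; axes parallel to the chassis's. Tag hinge line along y at x = +42, 13 mm above the origin. The three look alike; stiffness can only be felt.
- pad_p (a joint): Pad of mount P, m pressed down: under 0.001 at rest, 0.014 on its stop; springs back by itself. Black bakelite disc, 48 mm diameter, 18 mm deep skirt, flat top 115 mm above the bench at rest. Pressed 10 mm it pushes back with 2 to 9 N; the softest of the three with less than half the force of either other one.
- pad_p_top (a point): Centre of the flat top of the pad of mount P; moves with the pad.
- tag_p (a joint): Tag of mount P, rad: 0 raised (sloping up and away from the pad to the mount's +x, 31 degrees above level), 0.55 level on its rest; starts at 0 to 0.12. White-enamelled plate, 46 mm from hinge line to free edge, 34 wide, 3 thick; stays where left. Pressed straight down (1 to 4 N) 25 to 30 mm beyond the hinge line it goes level, upper face then 84.5 mm above the bench.
- tag_p_end (a point): Middle of the free edge of the tag of mount P, mid-thickness; moves with the tag.
- mount_q: Valve-holder spring mount Q: steel plate 118 (x) x 60 (y) x 3 mm fixed on the chassis top, with a pad on a coil spring and a hinged tag beyond it. Origin under the plate, below the pad's centre, 70 mm above the bench; axes parallel to the chassis's. Tag hinge line along y at x = +42, 13 mm above the origin. The three look alike; stiffness can only be felt.
- pad_q (a joint): Pad of mount Q, m pressed down: under 0.001 at rest, 0.014 on its stop; springs back by itself. Black bakelite disc, 48 mm diameter, 18 mm deep skirt, flat top 115 mm above the bench at rest. Pressed 10 mm it pushes back with 2 to 9 N; the softest of the three with less than half the force of either other one.
- pad_q_top (a point): Centre of the flat top of the pad of mount Q; moves with the pad.
- tag_q (a joint): Tag of mount Q, rad: 0 raised (sloping up and away from the pad to the mount's +x, 31 degrees above level), 0.55 level on its rest; starts at 0 to 0.12. White-enamelled plate, 46 mm from hinge line to free edge, 34 wide, 3 thick; stays where left. Pressed straight down (1 to 4 N) 25 to 30 mm beyond the hinge line it goes level, upper face then 84.5 mm above the bench.
- tag_q_end (a point): Middle of the free edge of the tag of mount Q, mid-thickness; moves with the tag.
- mount_r: Valve-holder spring mount R: steel plate 118 (x) x 60 (y) x 3 mm fixed on the chassis top, with a pad on a coil spring and a hinged tag beyond it. Origin under the plate, below the pad's centre, 70 mm above the bench; axes parallel to the chassis's. Tag hinge line along y at x = +42, 13 mm above the origin. The three look alike; stiffness can only be felt.
- pad_r (a joint): Pad of mount R, m pressed down: under 0.001 at rest, 0.014 on its stop; springs back by itself. Black bakelite disc, 48 mm diameter, 18 mm deep skirt, flat top 115 mm above the bench at rest. Pressed 10 mm it pushes back with 2 to 9 N; the softest of the three with less than half the force of either other one.
- pad_r_top (a point): Centre of the flat top of the pad of mount R; moves with the pad.
- tag_r (a joint): Tag of mount R, rad: 0 raised (sloping up and away from the pad to the mount's +x, 31 degrees above level), 0.55 level on its rest; starts at 0 to 0.12. White-enamelled plate, 46 mm from hinge line to free edge, 34 wide, 3 thick; stays where left. Pressed straight down (1 to 4 N) 25 to 30 mm beyond the hinge line it goes level, upper face then 84.5 mm above the bench.
- tag_r_end (a point): Middle of the free edge of the tag of mount R, mid-thickness; moves with the tag.
- crank_grip (a point): Middle of the brass crank's small handle (15 mm diameter, 30 mm long, along the chassis y), beyond the chassis's +y end; 34 mm from the crank shaft, which lies 105 mm above the bench. The crank starts within 0.8 rad of upright and turns easily, turning the dial: not to be disturbed.
- valve: Loose silver-topped glass valve standing upright on its black base, 33 mm diameter, 91 mm tall, origin under its centre. Stands on the bench on the robot's side of the chassis. Not to be disturbed.
- tuning_knob: Loose black bakelite tuning knob, 42 mm diameter at its skirt, 22 mm tall, lying flat, origin under its centre. On the bench on the robot's side of the chassis. Not to be disturbed.
- pointer_carrier: Loose mahogany pointer carrier, a bar 22 (x) x 75 (y) x 14 mm with a thin brass pointer 50 mm long along x on top, origin under the bar's centre. On the bench on the robot's side of the chassis. Not to be disturbed.
- spring_clamp: Loose steel spring clamp lying flat, about 140 (x) x 75 (y) x 26 mm, 0.3 kg, origin under its pivot. On the bench beyond the chassis's -y end. Not to be disturbed.

How it is judged (in metres and radians):
On the way, in this order (a step that is already met when the one before it is completed fails the run):
1. the pad nearest the crank is pressed at least 5 mm (measured: 4.5) (((y of mount_p in the frame of chassis between -0.01 and 0.1 m and value of joint pad_p above 0.0045 m) or (y of mount_q in the frame of chassis between -0.01 and 0.1 m and value of joint pad_q above 0.0045 m) or (y of mount_r in the frame of chassis between -0.01 and 0.1 m and value of joint pad_r above 0.0045 m))), for 0.05 s.
2. then the middle pad is pressed likewise (((y of mount_p in the frame of chassis between -0.09 and -0.01 m and value of joint pad_p above 0.0045 m) or (y of mount_q in the frame of chassis between -0.09 and -0.01 m and value of joint pad_q above 0.0045 m) or (y of mount_r in the frame of chassis between -0.09 and -0.01 m and value of joint pad_r above 0.0045 m))), for 0.05 s.
3. then the pad farthest from the crank is pressed likewise (((y of mount_p in the frame of chassis between -0.2 and -0.09 m and value of joint pad_p above 0.0045 m) or (y of mount_q in the frame of chassis between -0.2 and -0.09 m and value of joint pad_q above 0.0045 m) or (y of mount_r in the frame of chassis between -0.2 and -0.09 m and value of joint pad_r above 0.0045 m))), for 0.05 s.
4. then the tag of the softest mount (the one whose weak spring lets the free pad sag by more than 0.55 mm) is pushed down flat (((value of joint pad_p between 0.00055 and 0.0015 m and value of joint tag_p above 0.46 rad) or (value of joint pad_q between 0.00055 and 0.0015 m and value of joint tag_q above 0.46 rad) or (value of joint pad_r between 0.00055 and 0.0015 m and value of joint tag_r above 0.46 rad))), for 0.2 s.
At the end, for the whole second after the job is handed in: The softest mount's tag is within 0.1 rad of level (joint above 0.46), the other two tags are still up (below 0.28 rad), all three pads are back up (within 2 mm), and the crank handle and loose parts are within 15 mm of where they began (((value of joint pad_p between 0.00055 and 0.0015 m and value of joint tag_p above 0.46 rad) or (value of joint pad_q between 0.00055 and 0.0015 m and value of joint tag_q above 0.46 rad) or (value of joint pad_r between 0.00055 and 0.0015 m and value of joint tag_r above 0.46 rad)) and (value of joint tag_p below 0.28 rad or value of joint pad_p between 0.00055 and 0.0015 m) and (value of joint tag_q below 0.28 rad or value of joint pad_q between 0.00055 and 0.0015 m) and (value of joint tag_r below 0.28 rad or value of joint pad_r between 0.00055 and 0.0015 m) and value of joint each of pad_p, pad_q, pad_r below 0.002 m and distance of each of valve, tuning_knob, pointer_carrier, spring_clamp, crank_grip from where it was at the start of the episode below 0.015 m); the robot touches nothing.
It fails at once if the tag of a mount that is not the softest is pushed down ((value of joint tag_p above 0.28 rad and value of joint pad_p below 0.00055 m) or (value of joint tag_q above 0.28 rad and value of joint pad_q below 0.00055 m) or (value of joint tag_r above 0.28 rad and value of joint pad_r below 0.00055 m)).
It fails at once if a loose part on the bench is picked up, knocked over or shifted by more than 15 mm (distance of any of valve, tuning_knob, pointer_carrier, spring_clamp from where it was at the start of the episode above 0.015 m or angle between valve's own z axis and vertical above 0.3 rad).
It fails at once if the crank is turned (its handle moves more than 15 mm) (distance of crank_grip from where it was at the start of the episode above 0.015 m).
It also fails if it takes over 48 s, if anything falls off the work surface, if the arm or the gripper's body presses on something with over 40 N, if the wrist force passes 120 N, or if a joint passes its speed limit or range.

## Working session

There is one attempt and no reset: what is moved stays moved. The work goes in short steps, each a Python script; the robot and the scene stay as the last script left them, time stands still between calls to the robot, and variables do not carry over. Pictures are saved under pics/ and viewed, and the job is handed in when it is done.

```bash
mkdir -p pics
python3 - <<'E'
from station import r
import cv2,pickle
d={}
for n in("scene","top"):
    s=r.snapshot(n); d[n]=s
    cv2.imwrite(f"pics/{n}0.png",cv2.resize(s["frame"][:,:,::-1],(800,600),interpolation=cv2.INTER_CUBIC))
    print(n,s["fx"],s["cx"],s["cy"],s["R"],s["t"])
pickle.dump(d,open("d0.pkl","wb"))
print(r.sense())
E
```

```text
scene 356.10588727007473 254.75335552217166 190.81038447014708 [[-0.64029012  0.76810029 -0.00710728]
 [ 0.54557791  0.44824276 -0.7081124 ]
 [-0.54071555 -0.45727495 -0.70606396]] [ 0.33654431 -0.2223514   1.21885485]
top 465.63735812709984 251.49454407068254 196.46055482042163 [[-0.02588606 -0.99947171  0.01965218]
 [-0.99802155  0.02471175 -0.05781281]
 [ 0.05729663 -0.02110984 -0.99813399]] [0.0302178  0.54456597 1.12539824]
{'clock': 0.1, 'joints': array([ 6.15535030e+01,  5.25719623e+00,  7.05748097e+01,  8.94435829e-05,
        1.04265729e+02, -3.25002140e+00]), 'joint_vel': array([ 0.12656156, -0.1152091 , -0.08223358,  0.00886991,  0.08496534,
       -0.05692116]), 'joint_torque': array([ 1.74842626e-03, -4.47854161e+01, -4.07570422e+01,  6.98740943e-02,
        2.83905171e-02, -1.06709069e-04]), 'tcp_pos': array([0.25547134, 0.5429477 , 0.40363806]), 'orientation': array([-1.79902428e+02, -5.62746379e-03,  1.54803542e+02]), 'contact_force': array([ 0.13636872,  0.6829599 , -0.23490707]), 'torque': array([-0.07081192,  0.00509611,  0.00139264]), 'opening': 0.08811145046333278}
```

View pics/scene0.png

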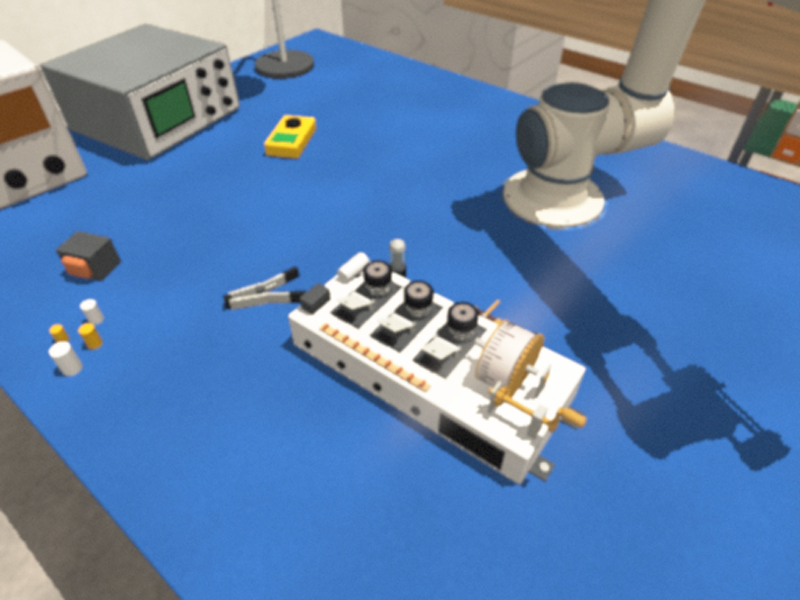

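View pics/top0.png

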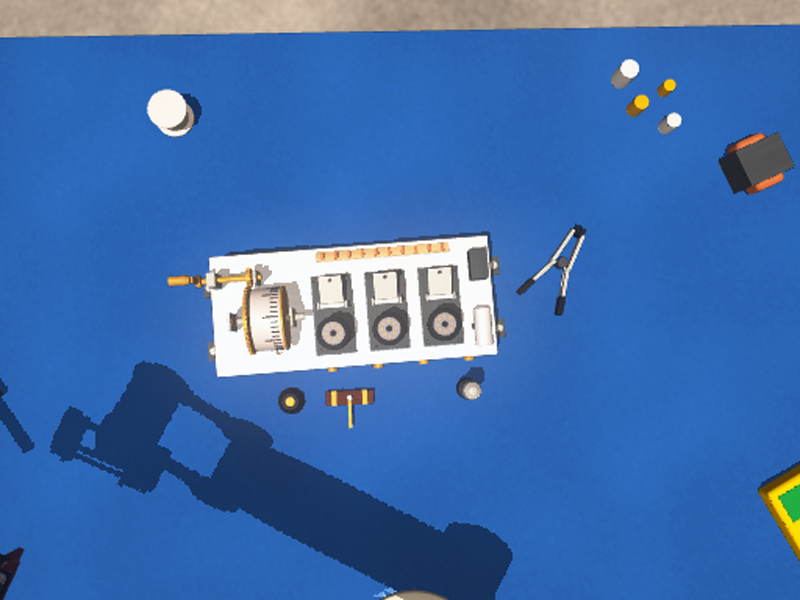

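The overview (800x600) shows the crank at the left (about 180,281 in top). The pads run left to right at (334,332), (389,327) and (444,323), with the tags above them (farther from the robot).

```bash
cat > h.py <<'E'
import numpy as np
def bp(s,U,V,z):
    u=(U+.5)/1.5625-.5; v=(V+.5)/1.5625-.5
    d=s["R"].T@np.array([(u-s["cx"])/s["fx"],(v-s["cy"])/s["fy"],1]); c=-s["R"].T@s["t"]
    return c+d*(z-c[2])/d[2]
def pj(s,X):
    p=s["R"]@X+s["t"]; return ((np.array([s["fx"]*p[0]/p[2]+s["cx"],s["fy"]*p[1]/p[2]+s["cy"]])+.5)*1.5625-.5)
E
python3 - <<'E'
import pickle,cv2,numpy as np
from h import *
d=pickle.load(open("d0.pkl","rb"))
for n,P in(("top",[(334,332),(389,327),(444,323)]),("scene",[(463,315),(419,292),(377,271)])):
    for p in P: print(n,bp(d[n],*p,.115).round(4))
for p in [(209,256),(489,234),(497,354),(217,377)]: print("corner",bp(d["top"],*p,.07).round(4))
for n,(x,y,w,h) in (("top",(290,230,200,150)),("scene",(340,245,160,120))):
    f=cv2.resize(d[n]["frame"][:,:,::-1],(800,600),interpolation=cv2.INTER_CUBIC)[y:y+h,x:x+w]
    cv2.imwrite(f"pics/{n}0z.png",cv2.resize(f,None,fx=4,fy=4))
E
```

```text
top [0.5062 0.1039 0.115 ]
top [0.5113 0.0253 0.115 ]
top [ 0.5151 -0.0535  0.115 ]
scene [0.5101 0.1108 0.115 ]
scene [0.513  0.0315 0.115 ]
scene [ 0.5178 -0.0493  0.115 ]
corner [0.6254 0.2904 0.07  ]
corner [ 0.6489 -0.1295  0.07  ]
corner [ 0.4684 -0.1354  0.07  ]
corner [0.4453 0.2806 0.07  ]
```

View pics/top0z.png

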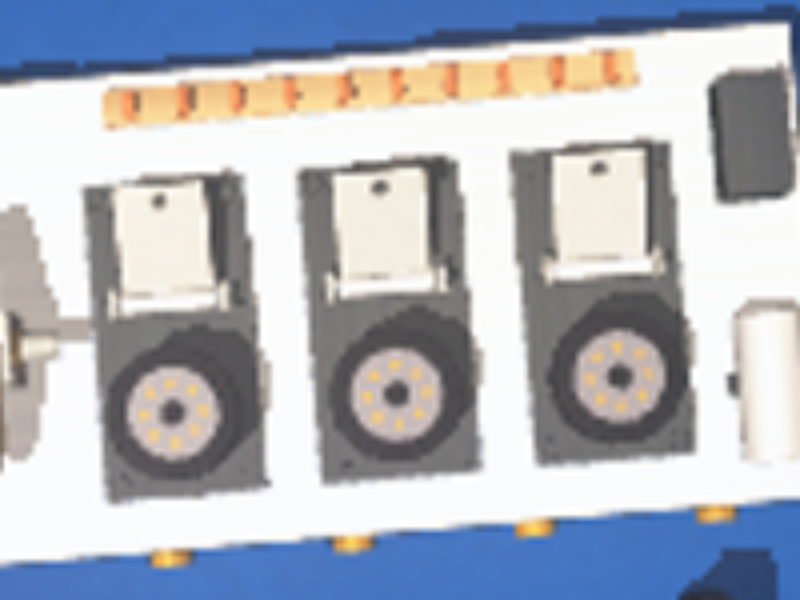

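View pics/scene0z.png

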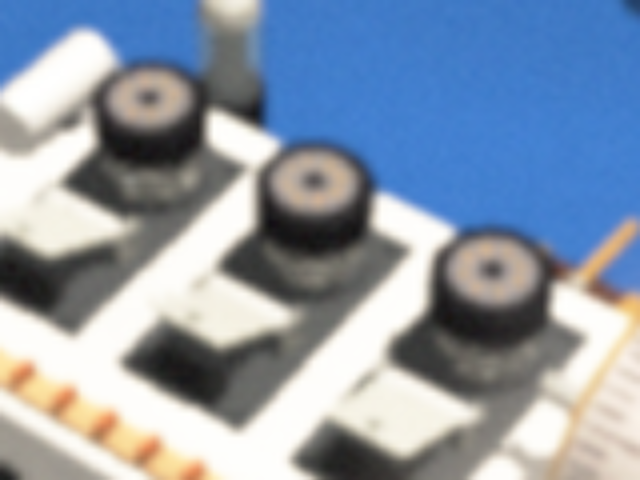

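```bash
cat >> h.py <<'E'
YAW=93.2; L=.182
def setup():
    import pickle
    d=pickle.load(open("d0.pkl","rb"))
    a=np.array([bp(d["top"],*p,.115) for p in [(333.4,333),(389,328.5),(445,324)]])
    b=np.array([bp(d["scene"],*p,.115) for p in [(463,312.5),(418.2,290.2),(377.5,269.2)]])
    return a,b
def favg(r,n=5):
    out=[]
    for _ in range(n): r.wait(.03); s=r.sense(); out.append(np.r_[s["contact_force"][2],s["tcp_pos"]])
    return np.mean(out,0)
E
python3 - <<'E'
from station import r
from h import *
a,b=setup(); print(a.round(4),b.round(4),sep="\n")
m=(a+b)/2; v=m[0]-m[2]; print("yaw",np.degrees(np.arctan2(-v[0],v[1])),"spacing",np.linalg.norm(v))
r.grab(10)
p=m[0]
r.reach([p[0],p[1],.40],[180,0,YAW]); s=r.sense(); print(s["clock"],s["tcp_pos"],s["orientation"],s["opening"],s["joints"][5])
r.servo_line([p[0],p[1],L+.122],speed=.15)
print(favg(r))
import cv2
for n in("scene","top"):
    f=r.snapshot(n)["frame"][:,:,::-1]; cv2.imwrite(f"pics/{n}1.png",cv2.resize(f,(800,600)))
print(r.sense()["clock"])
E
```

```text
[[ 0.5048  0.1048  0.115 ]
 [ 0.5092  0.0254  0.115 ]
 [ 0.5136 -0.0549  0.115 ]]
[[ 0.5059  0.1079  0.115 ]
 [ 0.5107  0.0281  0.115 ]
 [ 0.5141 -0.0516  0.115 ]]
yaw 3.0550170414413724 spacing 0.15981788620672555
3.2667 [0.50528391 0.1071168  0.40003585] [ 1.79997738e+02 -1.92283085e-02  9.32846735e+01] 0.0006355323399851927 4.908728376395337
[0.68863888 0.50563102 0.10649324 0.30557521]
4.325
```

View pics/scene1.png

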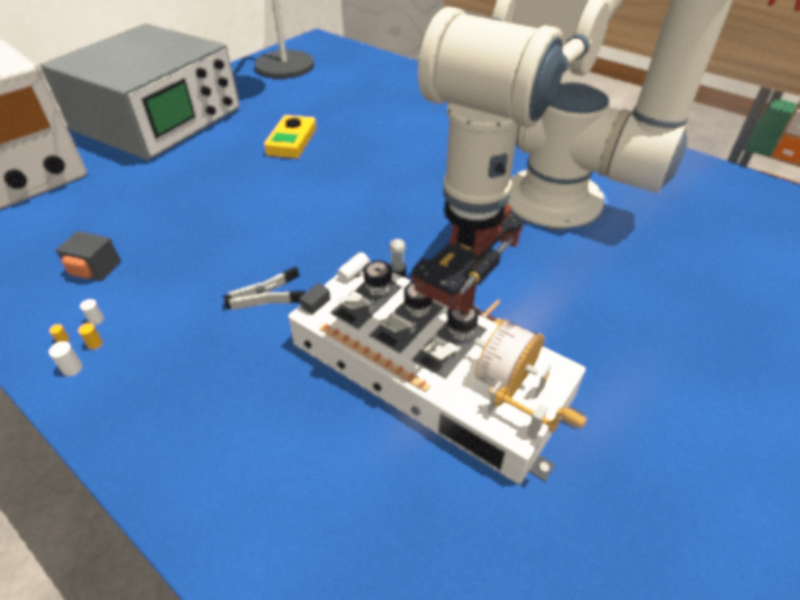

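View pics/top1.png

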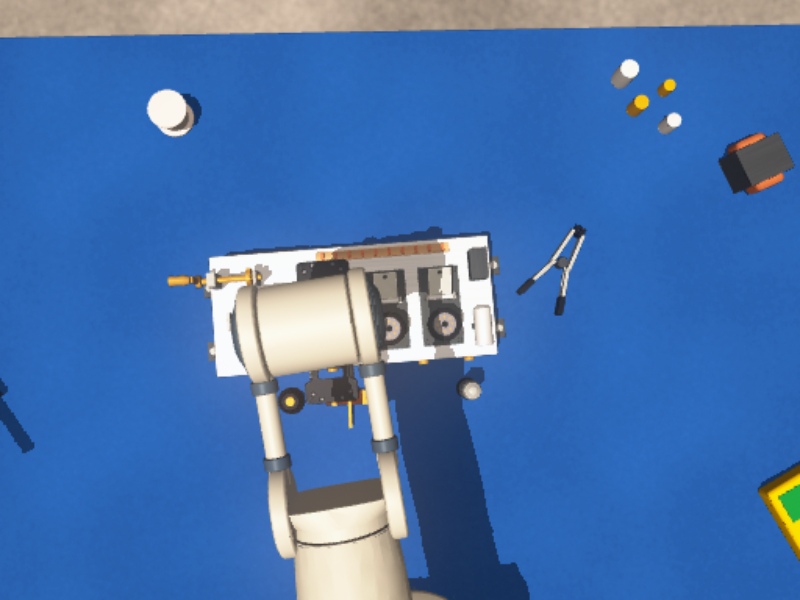

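The closed fingertip stands over the centre of the first pad (scene about 461,310). Nothing else is touched and the crank is unmoved. I'll press now.

```bash
cat >> h.py <<'E'
def press(r,p):
    if np.hypot(*(r.sense()["tcp_pos"][:2]-p[:2]))>.01:
        r.servo_line([p[0],p[1],L+.14],speed=.15)
    r.servo_line([p[0],p[1],L+.122],speed=.08); r.wait(.2); b=favg(r); print("base",b.round(4))
    for z in(.110,.107,.104):
        r.servo_line([p[0],p[1],L+z],speed=.03); r.wait(.25); q=favg(r)
        print("tip z %.4f depth %.4f dF %.2f"%(q[3]-L,.115-q[3]+L,q[0]-b[0]), "xy",q[1:3].round(4))
    r.servo_line([p[0],p[1],L+.14],speed=.1); print(r.sense()["clock"])
E
python3 - <<'E'
from station import r
from h import *
a,b=setup(); m=(a+b)/2
press(r,m[0])
E
```

```text
base [0.1565 0.5054 0.1063 0.3039]
tip z 0.1103 depth 0.0047 dF 3.60 xy [0.5055 0.1064]
tip z 0.1075 depth 0.0075 dF 5.72 xy [0.5055 0.1064]
tip z 0.1050 depth 0.0100 dF 7.37 xy [0.5054 0.1064]
7.75
```

The first pad gives 7.4 N at 10 mm, so it is stiff. Next are the other two.

Run:
```python
from station import r
from h import *
a,b=setup(); m=(a+b)/2
press(r,m[1]); press(r,m[2])
r.servo_line([m[2][0],m[2][1],L+.20],speed=.15)
```

```text
base [-0.288   0.51    0.0268  0.3044]
tip z 0.1100 depth 0.0050 dF 1.58 xy [0.5099 0.0267]
tip z 0.1072 depth 0.0078 dF 2.21 xy [0.5101 0.0267]
tip z 0.1041 depth 0.0109 dF 2.91 xy [0.51   0.0267]
11.9833
base [ 0.4011  0.5139 -0.0532  0.3044]
tip z 0.1103 depth 0.0047 dF 2.50 xy [ 0.514  -0.0533]
tip z 0.1072 depth 0.0078 dF 4.31 xy [ 0.514  -0.0533]
tip z 0.1045 depth 0.0105 dF 6.06 xy [ 0.5139 -0.0533]
16.2167
```

Forces at about 10.5 mm are 7.4, 2.9 and 6.1 N, so the middle mount is clearly the softest. I'll push its tag next.

Run:
```python
from station import r
from h import *
import cv2
a,b=setup(); m=(a+b)/2
y=np.radians(3.1); t=m[1][:2]+.067*np.array([np.cos(y),np.sin(y)]); print(t)
r.servo_line([*t,L+.20],speed=.2)
r.servo_line([*t,L+.122],speed=.12); r.wait(.2); b=favg(r)
for z in(.100,.092,.087,.085,.084,.083):
    r.servo_line([*t,L+z],speed=.04); r.wait(.1); q=favg(r,3); print(z,(q[3]-L).round(4),"dF",(q[0]-b[0]).round(2))
    if q[0]-b[0]>8: break
r.wait(.2)
r.servo_line([*t,L+.16],speed=.15)
r.servo_line([.42,t[1],L+.22],speed=.2)
r.move_joints([-60 if i==0 else v for i,v in enumerate(r.sense()["joints"])])
for n in("scene","top"):
    f=r.snapshot(n)["frame"][:,:,::-1]; f=cv2.resize(f,(800,600),interpolation=cv2.INTER_CUBIC); cv2.imwrite(f"pics/{n}2.png",f)
    x,yy,w,h={"top":(290,230,200,150),"scene":(340,245,160,120)}[n]
    cv2.imwrite(f"pics/{n}2z.png",cv2.resize(f[yy:yy+h,x:x+w],None,fx=4,fy=4))
print(r.sense()["clock"])
```

```text
[0.57686754 0.03036182]
0.1 0.1003 dF 0.25
0.092 0.0919 dF -0.09
0.087 0.0869 dF -0.14
0.085 0.0849 dF -0.21
0.084 0.0848 dF 5.9
0.083 0.0847 dF 9.1
25.3833
```

View pics/scene2z.png

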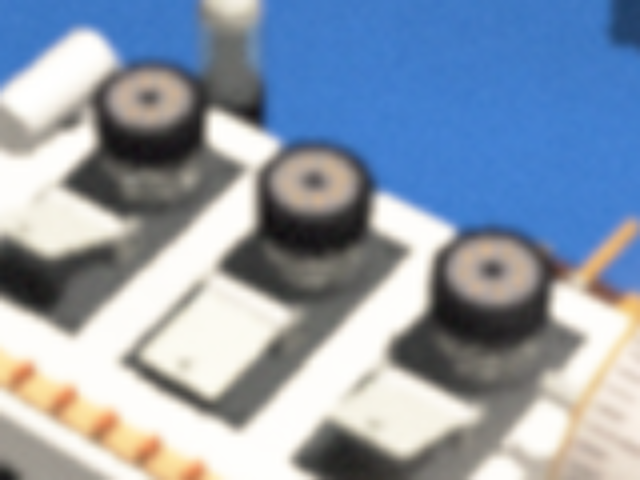

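View pics/top2.png

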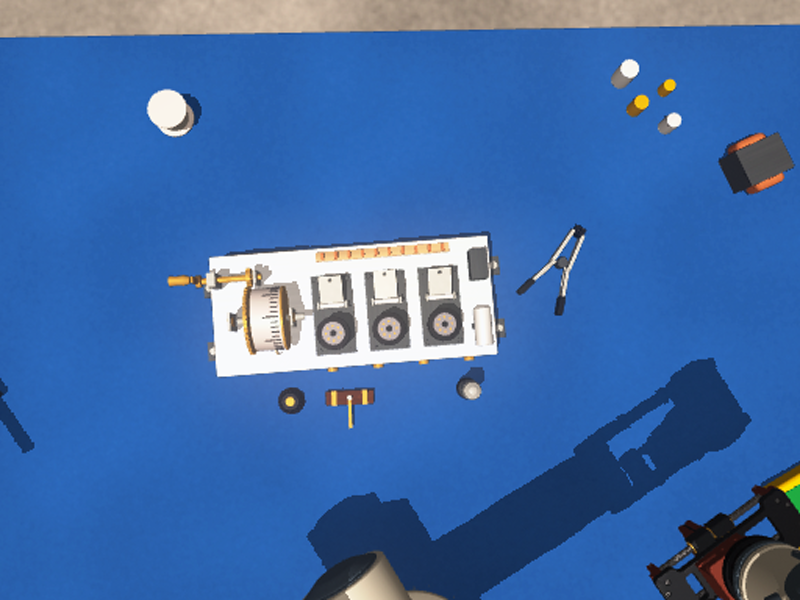

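View pics/top2z.png

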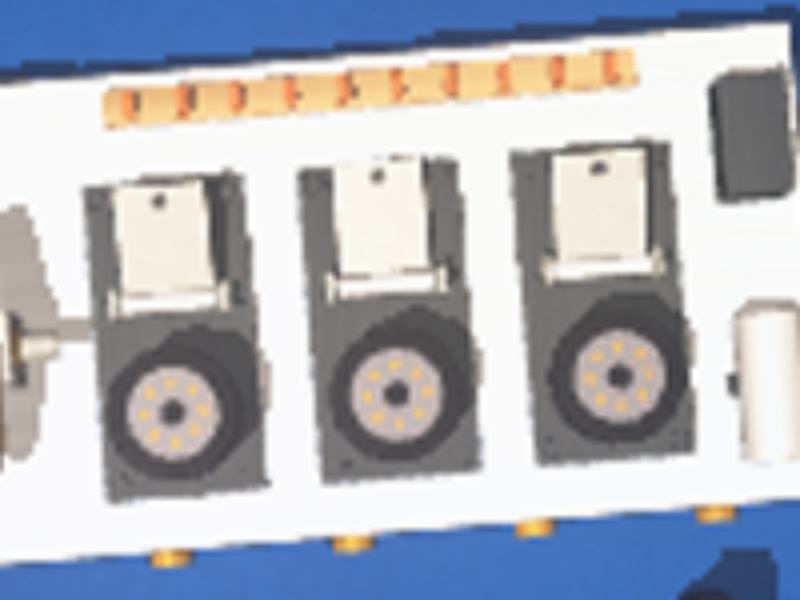

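In the scene zoom, the middle tag lies flat on its plate (about 215,340) and the other two are still raised. The pads are up, and the crank and loose parts sit at the same pixels as before. I'll hand in.

Run:
```python
from station import r
s=r.sense(); print(s["clock"],s["tcp_pos"],s["contact_force"])
r.hand_in()
```

```text
25.3833 [ 0.24024329 -0.34639043  0.40102213] [-1.09428191  0.08138767  0.78256517]
the job is handed in; nothing more can be done
```

The middle mount is the slack one. Its tag is pushed down flat and the job is handed in, at about 25 s of the 48 s allowed.

- **Pads:** I pressed them with the closed fingertips, starting nearest the crank. All three went well past 5 mm:

| Pad | Depth pressed (mm) | Force (N) |
|---|---|---|
| Nearest the crank | 10.0 | 7.4 |
| Middle | 10.9 | 2.9 |
| Farthest | 10.5 | 6.1 |

- **Tag:** The fingertip pushed the middle tag down to 84.7 mm above the bench, against the expected 84.5 mm. The force rose to 9 N there, so the tag was on its rest.
- **Last checks:** The final pictures show the middle tag level, the other two tags raised and all pads back up. The crank and loose parts show no visible shift from the first pictures, and the arm is parked clear of everything.
- **Disagreements:** The two cameras placed the pads about 3 mm apart, so I used the average. The force reading drifted by up to about 1 N in free air, which is too small to change which mount is softest. While the tag swung down, the readings showed no clear push (under 0.3 N, against an expected 1 to 4 N), so its being level rests on the final height, the force rise and the pictures.

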